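Lock the board fixture: catch down, bolt across

TASK

Lock the circuit board into its fixture: press the red spring catch fully down with one fingertip and, keeping it fully down all the way, push the bolt's blue lug with the other fingertip until the bolt is fully home through the yellow clamp bar's keeper. Then let the catch spring back up so that it locks the bolt, and move clear. Only press and push, grasp nothing, and leave the spray can, solder reel, jar and pliers where they are.

Things in the scene. Friction and masses are not known exactly. Their poses are not given: they have to be found in the camera images.
- fixture: Aluminium board fixture fixed to the table, base plate 136 (x) x 275 (y) x 6 mm. Origin on the table, midway between red pad and blue lug as they start. z up; y is the way the bolt slides to lock, towards the green board; x points from pad to lug. Pad at x = -31 mm, lug at x = 31, y = 0 mm: side by side, 36 mm clear between them. Staples over the bolt at y = -50 and 40 mm, top 32 mm high.
- bolt (a joint): Travel of the steel bolt along the fixture's +y, m: 0 at the start, 0.032 fully home on its stop. Takes 2 to 4 N, stays where left. While the catch is up its tooth blocks the bolt's comb after 1.5 mm; with the catch down 6 mm or more the bolt is free. A catch let up on the way drops into a middle notch at 14 to 16 mm. From 28.5 mm on it can rise fully and locks the bolt.
- lug (a point): Middle of the face to push of the bolt's upright blue lug (its -y face in fixture axes), 60 mm above the table; moves with the bolt. The lug is 26 mm wide (x), 14 mm thick (y), from 26 to 72 mm above the table. The bolt's steel bar under it is 16 mm wide, top 26 mm above the table.
- catch (a joint): How far the red spring catch is pressed down, m: 0 up, 0.010 down on its stop. Springs push it up with about 3 N at the top and 6 N at the stop; it rises by itself when let go.
- pad (a point): Centre of the top face of the red catch pad (at x = -31, y = -6 mm in fixture axes). Flat, 26 mm wide (x), 104 mm long (y: -58 to 46 mm), 8 mm thick; its top is 50 mm above the table when up, 40 mm when fully down. A fingertip can slide along it while pressing.
- keeper (a point): Middle of the top of the yellow clamp bar, over the keeper loop that the bolt's tip enters; 40 mm above the table, at x = 31, y = 67 mm in fixture axes. The bar is 16 mm wide (y = 59 to 75 mm) and fixed; behind it the green board with its parts lies at y = 97 to 183 mm, top 31 mm high.
- spray_can: Red and white spray can, 52 mm across, 150 mm tall, stands beside the fixture; origin at the centre of its underside. Bystander.
- solder_reel: Grey reel of solder, 54 mm across, 42 mm tall, on end; origin at the centre of its underside. Bystander.
- flux_jar: Small jar with red label and white cap, 48 mm across, 60 mm tall; origin at the centre of its underside. Bystander.
- pliers: Pliers with an orange and a blue handle lying flat, 146 mm long, 13 mm thick, jaws to its +x; origin on the table under it, 15 mm behind the pivot. Bystander.

How it is judged:
By the outcome, as a careful person would: the job done as asked, in the order asked, and still so for the second after the job is handed in, with the robot touching nothing.
It also fails if it takes over 32 s, if anything falls off the work surface, if the arm or the gripper's body presses on something with over 40 N, if the wrist force passes 120 N, or if a joint passes its speed limit or range.

ROBOT

A 7-joint arm with a two-finger parallel gripper is mounted at the origin on the work surface. World frame = base frame: x ahead of the robot, y to its left, z up, the work surface at z = 0. Lengths are in m, angles in rad, forces in N, time in s.
With the tool pointing down it reaches from about 0.35 to 0.9 m from the base axis. Payload 8.1 kg.
Tool frame: the origin (TCP) lies between the finger pads; the fingertips stand 17 mm ahead of it and the grasp point (between the pads) lies 2 mm behind it; z points along the fingers, y is the direction in which the jaws open and shut (so a half turn about z gives the same grasp; the last joint's range is limited). The gripper opens to 92 mm and grips with 3 to 60 N. Pads are 19 mm wide; open, the fingers measure 130 mm over their backs; the gripper's body (75 mm by 190 mm) begins 47 mm behind the grasp point.
Start: joints at [1.204, 0.434, 0.025, 1.573, -0.012, 1.134, -0.075], TCP at [0.163, -0.603, 0.244] pointing down, gripper open.
Joint ranges: [-2.62, 2.62], [-0.44, 2.09], [-1.27, 1.32], [0.08, 2.57], [-1.32, 4.46], [0.12, 2], [-2.74, 2.74]. Speed limits (rad/s): [2.22, 2.22, 3.01, 3.01, 3.14, 3.14, 3.14].

INTERFACE

Orientations are given as [roll, pitch, yaw] about the fixed x, y, z axes, in that order (R = Rz(yaw) Ry(pitch) Rx(roll)).
In Python, from plant import env, imaging gives the robot as it stands. The module is installed in compiled form; this text tells all that it offers.
- The arm moves only by the tool move_arm, never from a script. Its argument "series" is a list of rows, each an object with "gripper": the closure, from 0 (fully open) to 1 (shut); "dp": the shift along the tool's x, y, z in m, a list of three; "twist": the turn about the tool's z in degrees. A call has 1 to 10 rows; each row shifts and turns the commanded pose from where the row before left it, along the tool's axes as they then stand; what a row does not reach is not made up. A row lasts 1/12 s, in which the tool goes at most 41.7 mm and 7.16 degrees, less where a joint would pass 70% of its speed; a pose out of reach is approached as far as the arm can. A call with a gripper value outside its range is refused whole. The fingers move at their own pace and stop on an object; "newtons" is the grip in N (left out, the last holds). Time passes only in rows, so rows that do not move let the fingers close. It gives the time, the measured TCP pose, the force and the opening at its end, in the units of the state.
- env.get_obs(): the state, without advancing time (a new reading comes with each control period).
- imaging.capture(name): name is "scene" or "top" or "wrist"; returns the picture (420x560x3 uint8, red, green, blue); there is no depth.
- imaging.get_calibration(name): a dict with "mtx" (3x3 intrinsics, pixels), "eye" and "orientation" of the camera in the world. Camera axes: x right, y down, z forward; pixel columns grow to the right and rows downward; lengths in m; the calibration is good to about 2 mm. A picture is of the moment at which its call begins: read the wrist's pose just before it. get_calibration takes no time and is no camera call; for the wrist camera it gives the pose at the moment of the call.
- env.job_done(): hands the job in, once; it reports no verdict.
The state is a dict: "t": time; "qpos": joint angles; "dq": joint speeds; "joint_torque": joint torques, N m; "tool_pos": TCP position; "tool_rot": TCP orientation; "ft_force": force on the tool from outside, world axes, zero at the start; "ft_torque": the same for the moment, N m; "gripper_width": finger opening in m.
Only numpy, scipy, OpenCV 4.12 (cv2) and the standard library are available. Lean on these libraries where they do the work, as an engineer would, in place of code of your own. Each camera call takes 0.05 s, during which the arm holds its last target.

## Working session

There is one attempt and no reset: what is moved stays moved. The work goes in short steps, Python scripts to look and compute and a tool call to move; the robot and the scene stay as the last step left them, time stands still between calls to the robot, and variables do not carry over. Pictures are saved under pics/ and viewed, and the job is handed in when it is done.

Besides the shell and the picture viewer there is one more tool, called after ">>>" as name(argument=value, ...), one argument or row to a line, values as JSON. move_arm: Moves the arm, as the interface text tells. Its arguments: {"type":"object","properties":{"series":{"type":"array"},"newtons":{"type":"number"}},"required":["series"]}

```bash
mkdir -p pics; python3 - <<'E'
from plant import env, imaging
import cv2
o=env.get_obs()
for k,v in o.items(): print(k,v)
for n in ("scene","top","wrist"):
    c=imaging.get_calibration(n); print(n,c)
    im=imaging.capture(n); cv2.imwrite(f"pics/{n}0.png",im[:,:,::-1])
E
```

```text
t 0.0
qpos [ 1.20440946  0.43522579  0.02498101  1.57409669 -0.0116215   1.13400532
 -0.07511749]
dq [-0.00075315  0.00063027 -0.00052488  0.00173388 -0.00083138  0.0006169
 -0.00115452]
joint_torque [-5.19195055e-04 -6.67844582e+01  9.85142179e-01 -3.14466512e+01
 -6.04572985e-02  4.30284650e-02  1.69431360e-04]
tool_pos [ 0.1627828  -0.6029229   0.24294346]
tool_rot [-3.14000796e+00  1.28227599e-04  2.63683266e-01]
ft_force [ 0.07625518 -0.13186793  0.10208651]
ft_torque [ 0.02874498 -0.03297192  0.06693438]
gripper_width 0.09187196265297584
scene {'mtx': array([[392.60173161,   0.        , 278.49129058],
       [  0.        , 392.60173161, 211.74639463],
       [  0.        ,   0.        ,   1.        ]]), 'eye': array([ 0.89290266, -0.24320738,  0.73563969]), 'orientation': array([-2.58374002,  0.00877571,  0.87026127])}
top {'mtx': array([[409.63401158,   0.        , 279.15098054],
       [  0.        , 409.63401158, 215.76530608],
       [  0.        ,   0.        ,   1.        ]]), 'eye': array([0.49169421, 0.02176829, 0.84338487]), 'orientation': array([-3.04713984,  0.0133941 , -1.54334297])}
wrist {'mtx': array([[371.15714646,   0.        , 278.29316151],
       [  0.        , 371.15714646, 211.68616062],
       [  0.        ,   0.        ,   1.        ]]), 'eye': array([ 0.23997372, -0.58243064,  0.38332864]), 'orientation': array([ 2.84340089e+00, -3.44664573e-04, -1.30655294e+00])}
```

View pics/scene0.png

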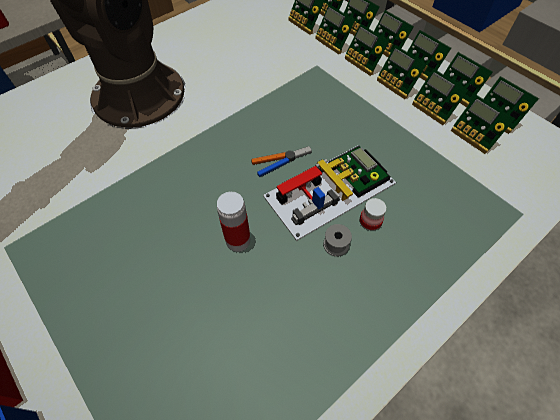

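View pics/top0.png

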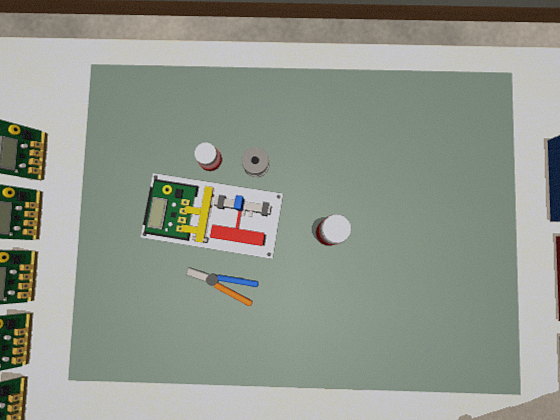

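View pics/wrist0.png

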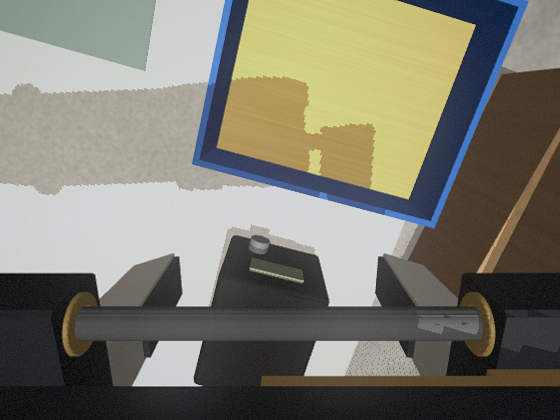

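The fixture is in front of the arm. In the top view the red pad is near (238,235), the blue lug near (238,203) and the yellow bar near (203,213). The spray can is at (333,230), on the robot's approach side, and the reel, jar and pliers are around the fixture.

```bash
cat > h.py <<'E'
import numpy as np, cv2
from scipy.spatial.transform import Rotation as R
def rot(c): return R.from_euler('xyz',c['orientation']).as_matrix()
def cast(c,uv,z):
    uv=np.atleast_2d(uv).astype(float)
    d=np.c_[uv,np.ones(len(uv))]@np.linalg.inv(c['mtx']).T@rot(c).T
    e=np.array(c['eye']); return e+d*((z-e[2])/d[:,2])[:,None]
def proj(c,P):
    q=(np.atleast_2d(P)-c['eye'])@rot(c); q=q@c['mtx'].T; return q[:,:2]/q[:,2:]
def mask(im,col,roi):
    hsv=cv2.cvtColor(im,cv2.COLOR_RGB2HSV); h,s,v=[hsv[...,i].astype(int) for i in range(3)]
    m={'red':((h<8)|(h>172))&(s>170)&(v>90),'blue':(h>100)&(h<125)&(s>150)&(v>60),'yellow':(h>20)&(h<32)&(s>170)&(v>100),
       'white':(s<40)&(v>190)}[col]
    z=np.zeros(m.shape,bool); x0,y0,x1,y1=roi; z[y0:y1,x0:x1]=m[y0:y1,x0:x1]
    m=z.astype(np.uint8)
    n,l,st,c=cv2.connectedComponentsWithStats(m)
    k=1+np.argmax(st[1:,4]); return (l==k).astype(np.uint8)
def rect(m):
    c=max(cv2.findContours(m,cv2.RETR_EXTERNAL,cv2.CHAIN_APPROX_NONE)[0],key=cv2.contourArea)
    return cv2.minAreaRect(c),c
E
python3 - <<'E'
from plant import imaging
from h import *
im=cv2.imread('pics/top0.png')[:,:,::-1].copy(); c=imaging.get_calibration('top')
roi=(135,165,290,262)
for col,z in(('red',.05),('blue',.072),('yellow',.04),('white',.006)):
    m=mask(im,col,roi); r,ct=rect(m); b=cv2.boxPoints(r)
    W=cast(c,b,z); print(col,m.sum(),np.round(r[0],1),np.round(r[1],1)); print(np.round(cast(c,r[0],z),4),np.round(W[:,:2],4).tolist())
    e=np.linalg.norm(np.diff(W,axis=0),axis=1);print(np.round(e,4))
sub=im[165:265,130:295]; cv2.imwrite('pics/top0z.png',cv2.resize(sub,None,fx=4.8,fy=4.8,interpolation=cv2.INTER_CUBIC)[:,:,::-1])
im=cv2.imread('pics/scene0.png'); cv2.imwrite('pics/scene0z.png',cv2.resize(im[135:260,210:405],None,fx=4,fy=4,interpolation=cv2.INTER_CUBIC))
E
```

```text
red 698 [238.3 226.1] [53.  30.4]
[[0.5443 0.1133 0.05  ]] [[0.5219, 0.1681], [0.5807, 0.1611], [0.5667, 0.0584], [0.5083, 0.0661]]
[0.0592 0.1036 0.0589]
blue 97 [237.9 202.7] [ 7.1 14.3]
[[0.5874 0.1132 0.072 ]] [[0.5751, 0.122], [0.6021, 0.1177], [0.5997, 0.1044], [0.5728, 0.1088]]
[0.0274 0.0135 0.0273]
yellow 636 [195.8 212.7] [23.6 55.3]
[[0.5693 0.1996 0.04  ]] [[0.5189, 0.2299], [0.6275, 0.2156], [0.6202, 0.1689], [0.5118, 0.1837]]
[0.1096 0.0473 0.1094]
white 3497 [211.5 215.2] [133.   65.4]
[[0.5683 0.1744 0.006 ]] [[0.5196, 0.3181], [0.6545, 0.3045], [0.6173, 0.0299], [0.4841, 0.0473]]
[0.1356 0.2772 0.1343]
```

View pics/top0z.png

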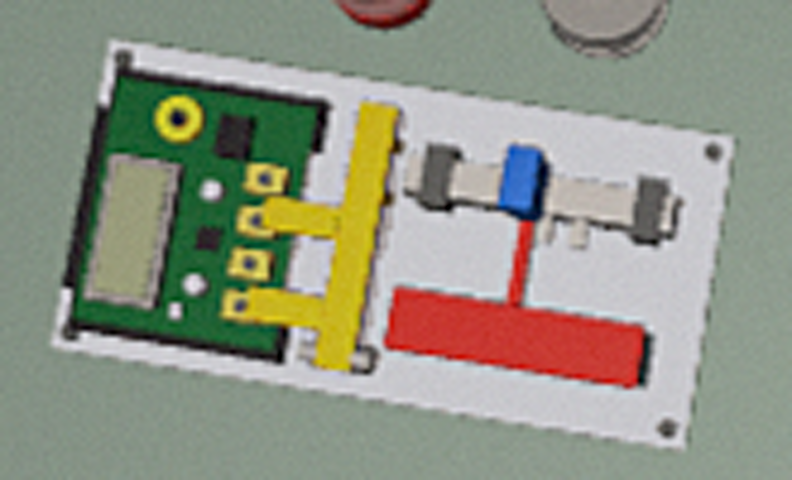

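View pics/scene0z.png

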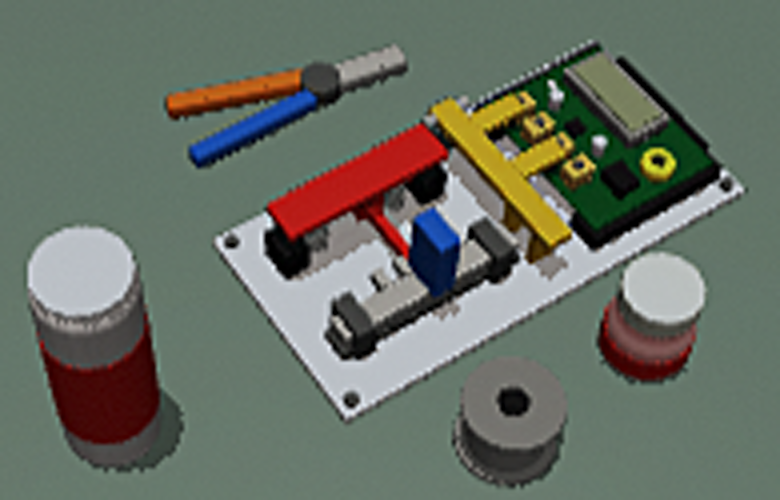

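```bash
python3 - <<'E'
from plant import imaging
from h import *
im=cv2.imread('pics/top0.png')[:,:,::-1].copy(); c=imaging.get_calibration('top')
roi=(135,165,290,262)
m=mask(im,'red',roi); m=cv2.morphologyEx(m,cv2.MORPH_OPEN,np.ones((7,7),np.uint8)); r,_=rect(m); W=cast(c,cv2.boxPoints(r),.05)
print('pad',cast(c,r[0],.05),W[:,:2].round(4).tolist(),np.linalg.norm(np.diff(W,axis=0),axis=1))
yaw=np.radians(-7.5); Rz=R.from_euler('z',yaw).as_matrix()
pad=cast(c,r[0],.05)[0]; lug=cast(c,[[237.9,202.7]],.072)[0]
print('O from pad',pad-Rz@[-.031,-.006,.05],'O from lug',lug-Rz@[.031,.007,.072])
# scene cross-check
cs=imaging.get_calibration('scene'); s=cv2.imread('pics/scene0.png')[:,:,::-1].copy()
roi=(265,155,325,225)
mr=mask(s,'red',roi);mb=mask(s,'blue',(305,180,330,212))
print('blue centroid',np.argwhere(mb).mean(0)[::-1],'red',np.argwhere(mr).mean(0)[::-1])
O=(pad-Rz@[-.031,-.006,.05]+lug-Rz@[.031,.007,.072])/2; print(O)
V=[]
pc=[[-.044,-.058,.05],[-.018,-.058,.05],[-.018,.046,.05],[-.044,.046,.05],[.018,0,.072],[.044,0,.072],[.044,.014,.072],[.018,.014,.072],[.031,.067,.04]]
for n,cc in(('top',c),('scene',cs)):
    I=cv2.imread(f'pics/{n}0.png'); x0,y0,x1,y1=(130,165,295,265) if n=='top' else (210,135,405,260)
    k=4; Z=cv2.resize(I[y0:y1,x0:x1],None,fx=k,fy=k,interpolation=cv2.INTER_CUBIC)
    for p in proj(cc,O+np.array(pc)@Rz.T): 
        q=((p-[x0,y0]+.5)*k).astype(int); cv2.circle(Z,tuple(int(v) for v in q),3,(255,0,255),1)
    V.append(Z)
w=max(v.shape[1] for v in V); 
cv2.imwrite('pics/ov1.png',V[0]);cv2.imwrite('pics/ov2.png',V[1])
# bystanders (top of objects)
for nm,uv,z in(('can',(336,228),.15),('reel',(256,159),.042),('jar',(208,153),.06)): print(nm,cast(c,[uv],z))
E
```

```text
pad [[0.52693348 0.11532411 0.05      ]] [[0.5219, 0.1677], [0.5457, 0.1649], [0.532, 0.063], [0.5083, 0.0661]] [0.02396877 0.10281619 0.02387872]
O from pad [5.58451423e-01 1.17226467e-01 4.85722573e-17] O from lug [ 5.55691952e-01  1.10251902e-01 -2.77555756e-17]
blue centroid [318.90140845 192.4084507 ] red [298.85021097 179.79957806]
[5.57071687e-01 1.13739184e-01 1.38777878e-17]
can [[ 0.53883552 -0.06390637  0.15      ]]
reel [[0.67968318 0.08382949 0.042     ]]
jar [[0.68510852 0.17667553 0.06      ]]
```

View pics/ov1.png

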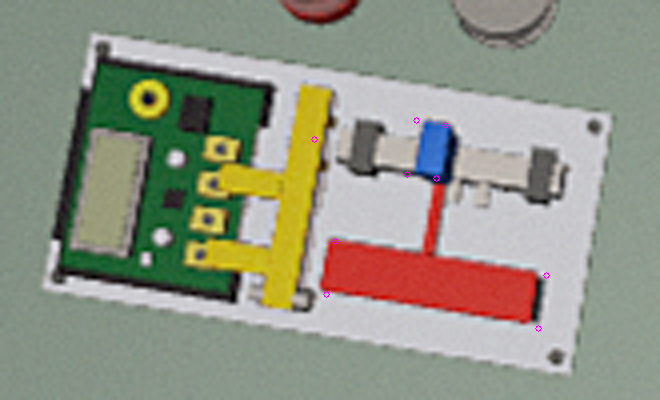

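View pics/ov2.png

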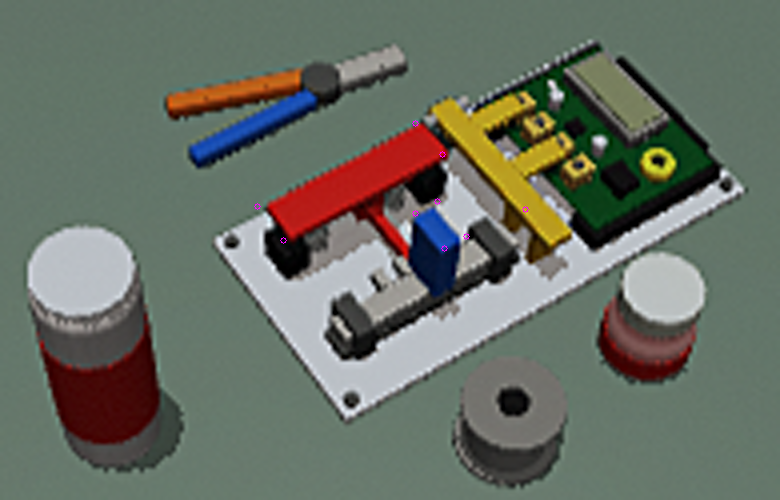

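The pad and lug measurements agree if the lug's centre, not its face, is at y = 0. That puts the origin at about (0.5575, 0.117) with yaw -7.5°. I'll check this against both views and work out the approach.

```bash
cat >> h.py <<'E'
YAW=np.radians(-7.5); RZ=R.from_euler('z',YAW).as_matrix(); O=np.array([.5575,.1172,0])
def fx(p): return O+np.atleast_2d(p)@RZ.T       # fixture->world
def tofx(p): return (np.atleast_2d(p)-O)@RZ
E
python3 - <<'E'
from plant import imaging,env
from h import *
pc=[[-.044,-.058,.05],[-.018,-.058,.05],[-.018,.046,.05],[-.044,.046,.05],[.018,-.007,.072],[.044,-.007,.072],[.044,.007,.072],[.018,.007,.072],[.031,.067,.04]]
V=[]
for n in('top','scene'):
    cc=imaging.get_calibration(n)
    I=cv2.imread(f'pics/{n}0.png'); x0,y0,x1,y1=(130,165,295,255) if n=='top' else (240,150,405,240)
    k=3.2; Z=cv2.resize(I[y0:y1,x0:x1],None,fx=k,fy=k,interpolation=cv2.INTER_CUBIC)
    for p in proj(cc,fx(pc)): 
        q=((p-[x0,y0]+.5)*k).astype(int); cv2.circle(Z,tuple(int(v) for v in q),2,(255,0,255),1)
    V.append(Z)
cv2.imwrite('pics/ov3.png',np.vstack(V))
o=env.get_obs(); T=R.from_euler('xyz',o['tool_rot']).as_matrix()
tgt=fx([0,-.03,.244])[0]; print(tgt, T.T@(tgt-o['tool_pos']), tofx([.5388,-.064,0]))
E
```

```text
[0.55358421 0.08745665 0.244     ] [ 5.57241519e-01 -5.64762448e-01 -2.62814001e-04] [[ 0.00511133 -0.18209065  0.        ]]
```

View pics/ov3.png

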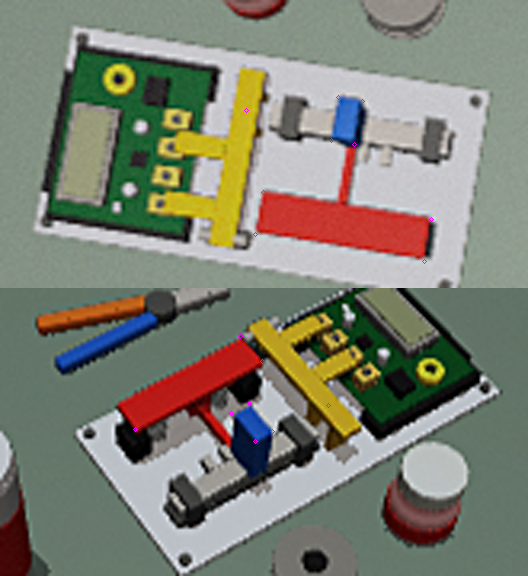

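The overlay lands on the pad, lug and keeper in both views (magenta marks at the pad corners and lug top). Now I'll move over the fixture at a safe height.

>>> move_arm(
  series=[
    {"gripper": 0.3,"dp": [0.015,-0.015,0],"twist": 0},
    {"gripper": 0.51,"dp": [0.025,-0.025,0],"twist": 0},
    {"gripper": 0.51,"dp": [0.025,-0.025,0],"twist": 0},
    {"gripper": 0.51,"dp": [0.025,-0.025,0],"twist": 0},
    {"gripper": 0.51,"dp": [0.025,-0.025,0],"twist": 0},
    {"gripper": 0.51,"dp": [0.025,-0.025,0],"twist": 0},
    {"gripper": 0.51,"dp": [0.025,-0.025,0],"twist": 0},
    {"gripper": 0.51,"dp": [0.025,-0.025,0],"twist": 0},
    {"gripper": 0.51,"dp": [0.025,-0.025,0],"twist": 0},
    {"gripper": 0.51,"dp": [0.025,-0.025,0],"twist": 0},
  ],
  newtons=10,
)

```text
t: 0.98
tool_pos: [0.3325, -0.3075, 0.2437]
tool_rot: [3.141, 0.0, 0.264]
ft_force: [1.7, 0.1, -0.2]
gripper_width: 0.0451
```

>>> move_arm(
  series=[
    {"gripper": 0.51,"dp": [0.025,-0.025,0],"twist": -6},
    {"gripper": 0.51,"dp": [0,0,0],"twist": -6},
    {"gripper": 0.51,"dp": [0,0,0],"twist": -6},
    {"gripper": 0.51,"dp": [0,0,0],"twist": -6},
    {"gripper": 0.51,"dp": [0,0,0],"twist": -6},
    {"gripper": 0.51,"dp": [0,0,0],"twist": -6},
    {"gripper": 0.51,"dp": [0,0,0],"twist": -6},
    {"gripper": 0.51,"dp": [0,0,0],"twist": -6},
    {"gripper": 0.51,"dp": [0,0,0],"twist": -6},
    {"gripper": 0.51,"dp": [0,0,0],"twist": -6},
  ],
)

```text
t: 1.82
tool_pos: [0.3495, -0.2784, 0.2436]
tool_rot: [-3.141, -0.0, 1.316]
ft_force: [-0.6, -0.1, 0.6]
gripper_width: 0.0449
```

```bash
cat > st.py <<'E'
from plant import env
from h import *
o=env.get_obs(); T=R.from_euler('xyz',o['tool_rot']).as_matrix()
np.set_printoptions(suppress=True,precision=4)
print('t',o['t'],'pos',o['tool_pos'],'rpydeg',np.degrees(o['tool_rot']).round(2),'F',o['ft_force'].round(2),'Ffix',(o['ft_force']@RZ).round(2),'M',o['ft_torque'].round(2),'w',o['gripper_width'])
print('fixture coords tcp',tofx(o['tool_pos']),'yaw err',np.degrees(o['tool_rot'][2])-82.5,'q',o['qpos'])
tgt=fx([0,-.03,.244])[0]; print('togo tool',T.T@(tgt-o['tool_pos']))
E
python3 st.py
```

```text
t 1.8167 pos [ 0.3495 -0.2784  0.2436] rpydeg [-179.98   -0.     75.41] F [-0.56 -0.07  0.6 ] Ffix [-0.55 -0.14  0.6 ] M [ 0.01 -0.1   0.05] w 0.04486790699867917
fixture coords tcp [[-0.1545 -0.4193  0.2436]] yaw err -7.094312004118365 q [ 0.8168  0.1665 -0.3003  1.9641  0.0576  1.0194  0.2354]
togo tool [ 0.4054  0.1053 -0.0004]
```

>>> move_arm(
  series=[
    {"gripper": 0.51,"dp": [0,0,0],"twist": -7.1},
    {"gripper": 0.51,"dp": [0.02,0.008,0],"twist": 0},
    {"gripper": 0.51,"dp": [0.034,0.0135,0],"twist": 0},
    {"gripper": 0.51,"dp": [0.034,0.0135,0],"twist": 0},
    {"gripper": 0.51,"dp": [0.034,0.0135,0],"twist": 0},
    {"gripper": 0.51,"dp": [0.034,0.0135,0],"twist": 0},
    {"gripper": 0.51,"dp": [0.034,0.0135,0],"twist": 0},
    {"gripper": 0.51,"dp": [0.034,0.0135,0],"twist": 0},
    {"gripper": 0.51,"dp": [0.034,0.0135,0],"twist": 0},
    {"gripper": 0.51,"dp": [0.034,0.0135,0],"twist": 0},
  ],
)

```text
t: 2.65
tool_pos: [0.5047, -0.0034, 0.2436]
tool_rot: [-3.142, 0.0, 1.434]
ft_force: [0.8, -0.3, 0.5]
gripper_width: 0.0454
```

>>> move_arm(
  series=[
    {"gripper": 0.51,"dp": [0.034,0.0135,0],"twist": 0},
    {"gripper": 0.51,"dp": [0.034,0.0135,0],"twist": 0},
    {"gripper": 0.51,"dp": [0.02,0.008,0],"twist": 0},
    {"gripper": 0.51,"dp": [0.007,0.003,0],"twist": 0},
  ],
)

```text
t: 2.98
tool_pos: [0.5555, 0.0885, 0.2434]
tool_rot: [-3.141, -0.002, 1.439]
ft_force: [-0.4, 0.9, 0.1]
gripper_width: 0.0451
```

```bash
python3 st.py; python3 - <<'E'
from plant import env, imaging
from h import *
c=imaging.get_calibration('wrist'); im=imaging.capture('wrist')
I=im[:,:,::-1].copy()
cv2.imwrite('pics/w1raw.png',I); print(c)
pc=[[-.044,-.058,.05],[-.018,-.058,.05],[-.018,.046,.05],[-.044,.046,.05],[.018,-.007,.072],[.044,-.007,.072],[.044,.007,.072],[.018,.007,.072],[.031,.067,.04]]
for p in proj(c,fx(pc)): cv2.circle(I,tuple(int(v) for v in p),3,(255,0,255),1)
cv2.imwrite('pics/w1.png',I)
E
```

```text
t 2.9833 pos [0.5555 0.0885 0.2434] rpydeg [-179.98   -0.13   82.47] F [-0.37  0.94  0.13] Ffix [-0.49  0.88  0.13] M [-0.01 -0.13 -0.02] w 0.04512719865607711
fixture coords tcp [[ 0.0018 -0.0287  0.2434]] yaw err -0.032252084888327204 q [ 0.134   0.3879 -0.5235  1.6956  0.2099  1.1139 -0.5818]
togo tool [-0.0013 -0.0018 -0.0006]
{'mtx': array([[371.15714646,   0.        , 278.29316151],
       [  0.        , 371.15714646, 211.68616062],
       [  0.        ,   0.        ,   1.        ]]), 'eye': array([0.5664017 , 0.16688824, 0.38394019]), 'orientation': array([ 2.84470360e+00,  3.33715321e-04, -1.30917892e-01])}
```

View pics/w1.png

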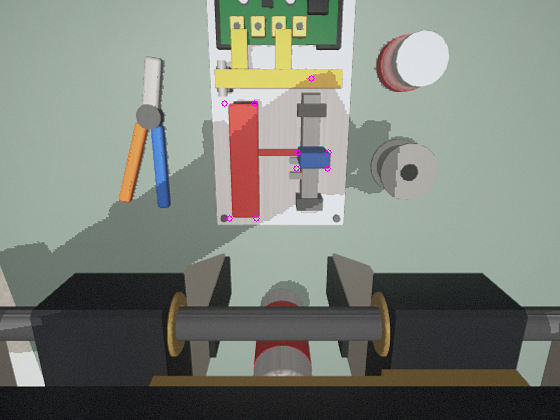

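The wrist view agrees with the estimate to a few pixels: red pad at (231–258, 102–217) and lug at (299–330, 148–168). I'll refine it numerically.

```bash
python3 - <<'E'
from plant import imaging
from h import *
np.set_printoptions(suppress=True,precision=4)
im=cv2.imread('pics/w1raw.png')[:,:,::-1].copy(); c=imaging.get_calibration('wrist')
hsv=cv2.cvtColor(im,cv2.COLOR_RGB2HSV); print('lug px',hsv[158,305:330:6].tolist(), hsv[165,305:330:6].tolist(),hsv[150,305:330:6].tolist())
m=mask(im,'red',(210,90,290,225)); m=cv2.morphologyEx(m,cv2.MORPH_OPEN,np.ones((15,15),np.uint8))
for v in (110,140,170,200,212):
    u=np.where(m[v])[0]; print(v,u.min(),u.max(),tofx(cast(c,[[u.min()-.5,v],[u.max()+.5,v]],.05))[:,:2].tolist())
vv=np.where(m.any(1))[0]; print('rows',vv.min(),vv.max(),tofx(cast(c,[[245,vv.min()-.5],[245,vv.max()+.5]],.05)))
b=mask(im,'blue',(285,135,345,180)); vv=np.argwhere(b); print('blue bbox',vv.min(0),vv.max(0))
for v in range(vv.min(0)[0],vv.max(0)[0]+1,3):
    u=np.where(b[v])[0]; print(v,u.min(),u.max(),hsv[v,(u.min()+u.max())//2].tolist(),tofx(cast(c,[[u.min()-.5,v],[u.max()+.5,v]],.072))[:,:2].tolist())
y=mask(im,'yellow',(205,60,350,95)); vv=np.argwhere(y)
yb=[np.where(y[:,u])[0].max() for u in (310,320,335)]; print('yellow bottom',yb,tofx(cast(c,[[u,v+.5] for u,v in zip((310,320,335),yb)],.04)))
Z=cv2.resize(im[85:235,200:360],None,fx=4,fy=4,interpolation=cv2.INTER_CUBIC)[:,:,::-1]; cv2.imwrite('pics/w1z.png',Z)
E
```

```text
lug px [[111, 137, 166], [110, 138, 166], [110, 136, 165], [109, 140, 166], [110, 110, 150]] [[110, 138, 161], [110, 139, 161], [110, 143, 161], [109, 135, 166], [112, 91, 154]] [[115, 99, 103], [113, 105, 104], [113, 102, 103], [112, 107, 105], [6, 7, 196]]Traceback (most recent call last):
  File "<stdin>", line 8, in <module>
    return umr_minimum(a, axis, None, out, keepdims, initial, where)
ValueError: zero-size array to reduction operation minimum which has no identity
```

```bash
sed -i "s/(s>170)&(v>90)/(s>110)\&(v>60)/; s/(s>150)&(v>60)/(s>85)\&(v>60)/; s/(h<32)&(s>170)/(h<32)\&(s>110)/" h.py; python3 - <<'E'
from plant import imaging
from h import *
np.set_printoptions(suppress=True,precision=4)
im=cv2.imread('pics/w1raw.png')[:,:,::-1].copy(); c=imaging.get_calibration('wrist')
hsv=cv2.cvtColor(im,cv2.COLOR_RGB2HSV)
Z=cv2.resize(im[85:235,200:360],None,fx=4,fy=4,interpolation=cv2.INTER_CUBIC)[:,:,::-1]; cv2.imwrite('pics/w1z.png',Z)
m=mask(im,'red',(210,90,290,225)); m=cv2.morphologyEx(m,cv2.MORPH_OPEN,np.ones((15,15),np.uint8))
print(m.sum())
for v in (110,140,170,200,212):
    u=np.where(m[v])[0]; print(v,u.min(),u.max(),tofx(cast(c,[[u.min()-.5,v],[u.max()+.5,v]],.05))[:,:2].tolist())
vv=np.where(m.any(1))[0]; print('rows',vv.min(),vv.max(),tofx(cast(c,[[245,vv.min()-.5],[245,vv.max()+.5]],.05)))
b=mask(im,'blue',(285,135,345,180)); vv=np.argwhere(b); print('blue bbox',vv.min(0),vv.max(0))
for v in range(vv.min(0)[0],vv.max(0)[0]+1,2):
    u=np.where(b[v])[0]; print(v,u.min(),u.max(),hsv[v,(u.min()+u.max())//2].tolist(),tofx(cast(c,[[u.min()-.5,v],[u.max()+.5,v]],.072))[:,:2].tolist())
y=mask(im,'yellow',(205,60,350,95))
yb=[np.where(y[:,u])[0].max() for u in (310,320,335)]; print('yellow bottom',yb,tofx(cast(c,[[u,v+.5] for u,v in zip((310,320,335),yb)],.04)))
E
```

```text
3146
110 229 257 [[-0.04098831987360707, 0.039792418275643615], [-0.01581992779916636, 0.03978305699364561]]
140 230 257 [[-0.0411204875506411, 0.014083664778799146], [-0.016251787779655903, 0.014075384597407915]]
170 231 257 [[-0.041258983578111474, -0.012856055358759862], [-0.01670432616678625, -0.012863227750699206]]
200 232 258 [[-0.041404273618019766, -0.041117320937239236], [-0.016247361320822076, -0.04112359099323289]]
212 232 258 [[-0.041840807447147174, -0.05281377121937922], [-0.016434610147953884, -0.052819652725912054]]
rows 104 216 [[-0.0265  0.0452  0.05  ]
 [-0.0293 -0.0573  0.05  ]]
blue bbox [147 298] [167 329]
147 300 322 [113, 103, 102] [[0.019912852412701652, 0.010650112400359672], [0.0390955650676367, 0.010643904980248389]]
149 298 324 [112, 108, 102] [[0.018269238291219455, 0.0089917786111072], [0.04082342008320922, 0.008984540953980187]]
151 298 326 [111, 106, 101] [[0.018293819665565026, 0.007327689036231135], [0.042556698385270736, 0.007319968616584718]]
153 298 329 [110, 135, 151] [[0.01831847845276341, 0.005658358829989015], [0.04513335509694225, 0.00564989
[... 297 characters left out ...]
5716967, 0.0006186756873243729], [0.04533506205808519, 0.0006103962312839062]]
161 299 329 [110, 140, 164] [[0.019261206785799248, -0.0010721234074768326], [0.045402723860886895, -0.0010800850693807368]]
163 299 329 [110, 140, 164] [[0.01928759657826684, -0.0027680299309642844], [0.04547060042903227, -0.002775932127125109]]
165 300 329 [111, 134, 164] [[0.02016006069861019, -0.004469581206186043], [0.045538692786676764, -0.004477170529734368]]
167 300 328 [109, 142, 147] [[0.020187965616433153, -0.006176295065107302], [0.04475973455911459, -0.0061835750058685905]]
yellow bottom [np.int64(87), np.int64(87), np.int64(87)] [[0.0301 0.0585 0.04  ]
 [0.0389 0.0585 0.04  ]
 [0.0521 0.0585 0.04  ]]
```

View pics/w1z.png

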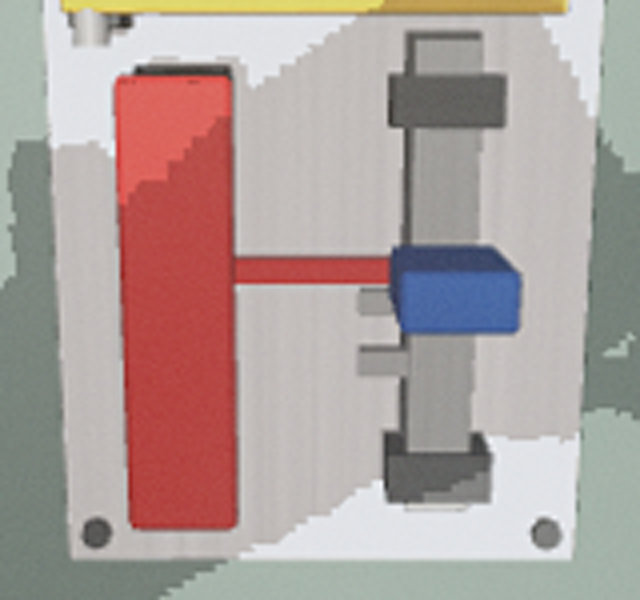

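The wrist measurement shows x about 1.7 mm higher than the top view, inside calibration error. Aiming between the two, both 19 mm fingertips (|x| = 22.5 to 41.5 mm) land well inside the pad and the lug. Descending behind the lug to just above the pad.

>>> move_arm(
  series=[
    {"gripper": 0.51,"dp": [0,-0.0005,0.025],"twist": 0},
    {"gripper": 0.51,"dp": [0,0,0.03],"twist": 0},
    {"gripper": 0.51,"dp": [0,0,0.03],"twist": 0},
    {"gripper": 0.51,"dp": [0,0,0.03],"twist": 0},
    {"gripper": 0.51,"dp": [0,0,0.025],"twist": 0},
    {"gripper": 0.51,"dp": [0,0,0.015],"twist": 0},
    {"gripper": 0.51,"dp": [0,0,0.01],"twist": 0},
    {"gripper": 0.51,"dp": [0,0,0.003],"twist": 0},
    {"gripper": 0.51,"dp": [0,0,0],"twist": 0},
  ],
)

```text
t: 3.78
tool_pos: [0.554, 0.0832, 0.0755]
tool_rot: [-3.141, 0.001, 1.434]
ft_force: [-0.4, 0.1, 0.6]
gripper_width: 0.0453
```

```bash
python3 st.py; python3 - <<'E'
from plant import imaging
import cv2
cv2.imwrite('pics/w2.png',imaging.capture('wrist')[:,:,::-1])
I=imaging.capture('scene')[:,:,::-1]
cv2.imwrite('pics/s2.png',cv2.resize(I[110:260,210:410],None,fx=3.5,fy=3.5,interpolation=cv2.INTER_CUBIC))
E
```

```text
t 3.7833 pos [0.554  0.0832 0.0755] rpydeg [-179.96    0.04   82.16] F [-0.44  0.15  0.56] Ffix [-0.45  0.09  0.56] M [-0.08 -0.06  0.02] w 0.04534442891331457
fixture coords tcp [[ 0.001  -0.0342  0.0755]] yaw err -0.34178413133646757 q [ 0.0767  0.5723 -0.4501  1.8797  0.3467  0.7677 -0.7005]
togo tool [ 0.0041 -0.0011 -0.1685]
```

View pics/w2.png

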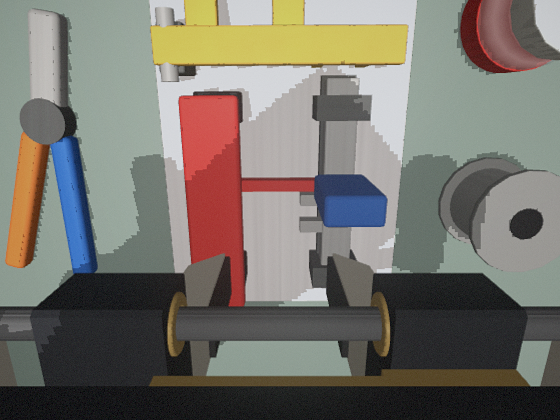

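View pics/s2.png

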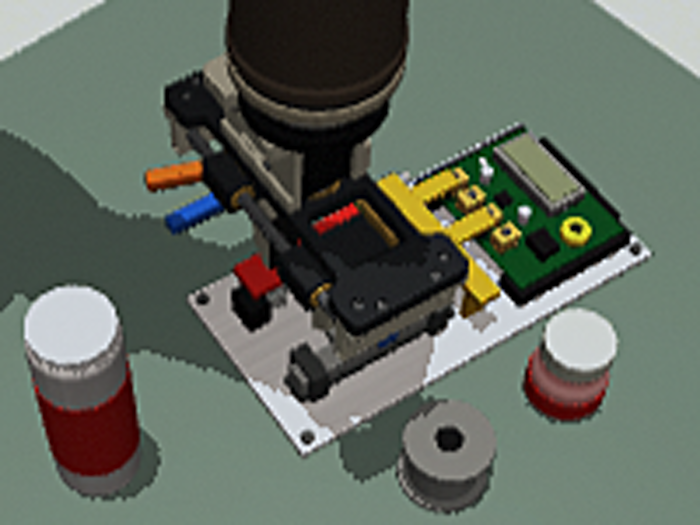

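Left fingertip lines up with the red pad (pad columns 185–243) and the right fingertip sits behind the blue lug (columns 318–386). The descent drifted 5 mm back, so I'll correct that, touch the pad and press slowly.

>>> move_arm(
  series=[
    {"gripper": 0.51,"dp": [0.003,0,0.002],"twist": -0.3},
    {"gripper": 0.51,"dp": [0.002,0,0.003],"twist": 0},
    {"gripper": 0.51,"dp": [0,0,0.003],"twist": 0},
    {"gripper": 0.51,"dp": [0,0,0.003],"twist": 0},
    {"gripper": 0.51,"dp": [0,0,0],"twist": 0},
  ],
)

```text
t: 4.3
tool_pos: [0.5553, 0.0897, 0.0647]
tool_rot: [3.141, -0.001, 1.44]
ft_force: [0.7, 1.7, 4.0]
gripper_width: 0.0448
```

```bash
python3 st.py
```

```text
t 4.3 pos [0.5553 0.0897 0.0647] rpydeg [179.95  -0.05  82.53] F [0.74 1.71 3.98] Ffix [0.51 1.79 3.98] M [ 0.36 -0.07 -0.06] w 0.04484283971221585
fixture coords tcp [[ 0.0015 -0.0276  0.0647]] yaw err 0.030376606172538345 q [ 0.0611  0.5895 -0.444   1.8832  0.3587  0.7467 -0.7141]
togo tool [-0.0023 -0.0013 -0.1793]
```

>>> move_arm(
  series=[
    {"gripper": 0.51,"dp": [0,0,0.002],"twist": 0},
    {"gripper": 0.51,"dp": [0,0,0.002],"twist": 0},
    {"gripper": 0.51,"dp": [0,0,0.002],"twist": 0},
    {"gripper": 0.51,"dp": [0,0,0.001],"twist": 0},
    {"gripper": 0.51,"dp": [0,0,0],"twist": 0},
  ],
)

```text
t: 4.72
tool_pos: [0.5553, 0.0896, 0.0578]
tool_rot: [3.141, -0.001, 1.44]
ft_force: [0.4, 2.2, 5.6]
gripper_width: 0.0449
```

```bash
python3 st.py
```

```text
t 4.7167 pos [0.5553 0.0896 0.0578] rpydeg [179.96  -0.05  82.52] F [0.38 2.18 5.6 ] Ffix [0.1  2.21 5.6 ] M [ 0.52 -0.01 -0.08] w 0.04487381354615618
fixture coords tcp [[ 0.0015 -0.0276  0.0578]] yaw err 0.02132461777107153 q [ 0.0573  0.5989 -0.439   1.8878  0.3655  0.7331 -0.72  ]
togo tool [-0.0022 -0.0013 -0.1862]
```

>>> move_arm(
  series=[
    {"gripper": 0.51,"dp": [0,0,0.001],"twist": 0},
    {"gripper": 0.51,"dp": [0,0,0.0005],"twist": 0},
    {"gripper": 0.51,"dp": [0,0,0],"twist": 0},
    {"gripper": 0.51,"dp": [0,0,0],"twist": 0},
  ],
)

```text
t: 5.05
tool_pos: [0.5554, 0.0896, 0.0571]
tool_rot: [3.14, -0.001, 1.44]
ft_force: [-1.0, 1.7, 12.6]
gripper_width: 0.0448
```

```bash
python3 st.py
```

```text
t 5.05 pos [0.5554 0.0896 0.0571] rpydeg [179.93  -0.03  82.51] F [-1.04  1.68 12.63] Ffix [-1.25  1.53 12.63] M [0.4  0.5  0.01] w 0.04481687131922923
fixture coords tcp [[ 0.0016 -0.0277  0.0571]] yaw err 0.014816787759002636 q [ 0.0565  0.5997 -0.4381  1.8885  0.3667  0.7314 -0.7212]
togo tool [-0.0022 -0.0013 -0.1869]
```

The catch is on its stop (tip at 40.1 mm, 12.6 N against a 6 N spring). I'll add a little preload and start sliding towards the lug.

>>> move_arm(
  series=[
    {"gripper": 0.51,"dp": [0,0,0.0007],"twist": 0},
    {"gripper": 0.51,"dp": [0.001,0,0],"twist": 0},
    {"gripper": 0.51,"dp": [0.002,0,0],"twist": 0},
    {"gripper": 0.51,"dp": [0.002,0,0],"twist": 0},
    {"gripper": 0.51,"dp": [0.002,0,0],"twist": 0},
  ],
)

```text
t: 5.47
tool_pos: [0.5557, 0.0905, 0.0568]
tool_rot: [3.142, 0.008, 1.437]
ft_force: [-6.9, -19.8, 32.3]
gripper_width: 0.045
```

```bash
python3 st.py
```

```text
t 5.4667 pos [0.5557 0.0905 0.0568] rpydeg [180.     0.46  82.35] F [ -6.93 -19.79  32.27] Ffix [ -4.29 -20.52  32.27] M [-4.56  2.11  0.5 ] w 0.045012666939086156
fixture coords tcp [[ 0.0017 -0.0267  0.0568]] yaw err -0.14800522713383657 q [ 0.0455  0.6012 -0.432   1.8847  0.3708  0.7384 -0.7321]
togo tool [-0.0049 -0.0017 -0.1872]
```

Friction on the pad is high: 32 N down and 20 N against the slide, and the tip sticks. I'll ease the preload while keeping it above the spring force.

>>> move_arm(
  series=[
    {"gripper": 0.51,"dp": [0,0,-0.0006],"twist": 0},
    {"gripper": 0.51,"dp": [0,0,-0.0004],"twist": 0},
    {"gripper": 0.51,"dp": [0,0,0],"twist": 0},
  ],
)

```text
t: 5.72
tool_pos: [0.5559, 0.0918, 0.0571]
tool_rot: [3.141, 0.005, 1.438]
ft_force: [-2.3, -10.7, 17.2]
gripper_width: 0.0452
```

```bash
python3 st.py;  python3 - <<'E'
from plant import imaging
import cv2
cv2.imwrite('pics/w3.png',imaging.capture('wrist')[:,:,::-1])
E
```

```text
t 5.7167 pos [0.5559 0.0918 0.0571] rpydeg [179.98   0.31  82.36] F [ -2.34 -10.74  17.24] Ffix [ -0.91 -10.95  17.24] M [-2.45  0.8   0.31] w 0.04524593745045875
fixture coords tcp [[ 0.0017 -0.0253  0.0571]] yaw err -0.13640762101266546 q [ 0.0459  0.601  -0.4336  1.8842  0.3689  0.7374 -0.7314]
togo tool [-0.0057 -0.0017 -0.1869]
```

View pics/w3.png

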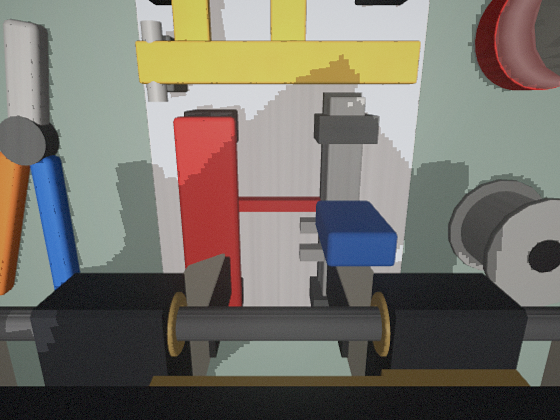

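The slide force over the normal force is a steady 0.63, so the tip now slides with the catch on its stop. The lug, at (317–395, 202–264), hasn't been touched yet. Continuing the slide slowly.

>>> move_arm(
  series=[
    {"gripper": 0.51,"dp": [0.001,0,-0.0003],"twist": 0},
    {"gripper": 0.51,"dp": [0.0015,0,0],"twist": 0},
    {"gripper": 0.51,"dp": [0.0015,0,0],"twist": 0},
    {"gripper": 0.51,"dp": [0.0015,0,0],"twist": 0},
    {"gripper": 0.51,"dp": [0.0005,0,0],"twist": 0},
  ],
)

```text
t: 6.18
tool_pos: [0.557, 0.0986, 0.0572]
tool_rot: [3.141, 0.004, 1.438]
ft_force: [0.3, -8.5, 13.9]
gripper_width: 0.0449
```

```bash
python3 st.py
```

```text
t 6.1833 pos [0.557  0.0986 0.0572] rpydeg [179.97   0.25  82.39] F [ 0.32 -8.51 13.89] Ffix [ 1.43 -8.4  13.89] M [-2.01  0.35  0.21] w 0.044920364316076856
fixture coords tcp [[ 0.0019 -0.0185  0.0572]] yaw err -0.10640721404303122 q [ 0.0349  0.6034 -0.434   1.8792  0.3682  0.7396 -0.7404]
togo tool [-0.0124 -0.0018 -0.1867]
```

>>> move_arm(
  series=[
    {"gripper": 0.51,"dp": [0.001,0,0],"twist": 0},
    {"gripper": 0.51,"dp": [0.0015,0,0],"twist": 0},
    {"gripper": 0.51,"dp": [0.0015,0,0],"twist": 0},
    {"gripper": 0.51,"dp": [0.0015,0,0],"twist": 0},
    {"gripper": 0.51,"dp": [0.0015,0,0],"twist": 0},
  ],
)

```text
t: 6.6
tool_pos: [0.5578, 0.1045, 0.0572]
tool_rot: [3.141, 0.006, 1.437]
ft_force: [-1.4, -11.3, 14.9]
gripper_width: 0.0452
```

```bash
python3 st.py
```

```text
t 6.6 pos [0.5578 0.1045 0.0572] rpydeg [179.98   0.33  82.34] F [ -1.36 -11.29  14.93] Ffix [  0.12 -11.37  14.93] M [-2.5   0.46  0.17] w 0.04522131677587121
fixture coords tcp [[ 0.0019 -0.0126  0.0572]] yaw err -0.16265883423456273 q [ 0.0231  0.6057 -0.4325  1.8739  0.3684  0.7433 -0.7509]
togo tool [-0.0185 -0.0018 -0.1867]
```

The lug is now being pushed (an extra 2 to 3 N) and the catch is still on its stop. Continuing.

>>> move_arm(
  series=[
    {"gripper": 0.51,"dp": [0.0015,0,0],"twist": 0},
    {"gripper": 0.51,"dp": [0.002,0,0],"twist": 0},
    {"gripper": 0.51,"dp": [0.002,0,0],"twist": 0},
    {"gripper": 0.51,"dp": [0.002,0,0],"twist": 0},
    {"gripper": 0.51,"dp": [0.0015,0,0],"twist": 0},
  ],
)

```text
t: 7.02
tool_pos: [0.559, 0.1135, 0.0572]
tool_rot: [3.141, 0.006, 1.437]
ft_force: [-1.0, -11.1, 15.8]
gripper_width: 0.0448
```

```bash
python3 st.py
```

```text
t 7.0167 pos [0.559  0.1135 0.0572] rpydeg [179.98   0.32  82.35] F [ -1.   -11.12  15.82] Ffix [  0.46 -11.15  15.82] M [-2.49  0.47  0.26] w 0.04482514663851951
fixture coords tcp [[ 0.002  -0.0034  0.0572]] yaw err -0.15442242956450514 q [ 0.0071  0.6092 -0.4319  1.8666  0.3681  0.747  -0.7642]
togo tool [-0.0276 -0.0018 -0.1867]
```

>>> move_arm(
  series=[
    {"gripper": 0.51,"dp": [0.002,0,0],"twist": 0},
    {"gripper": 0.51,"dp": [0.002,0,0],"twist": 0},
    {"gripper": 0.51,"dp": [0.002,0,0],"twist": 0},
    {"gripper": 0.51,"dp": [0.002,0,0],"twist": 0},
    {"gripper": 0.51,"dp": [0.002,0,0],"twist": 0},
    {"gripper": 0.51,"dp": [0.001,0,0],"twist": 0},
  ],
)

```text
t: 7.52
tool_pos: [0.5605, 0.1247, 0.0572]
tool_rot: [3.141, 0.005, 1.437]
ft_force: [-0.4, -10.8, 13.4]
gripper_width: 0.0453
```

```bash
python3 st.py; python3 - <<'E'
from plant import imaging
import cv2
cv2.imwrite('pics/w4.png',imaging.capture('wrist')[:,:,::-1])
E
```

```text
t 7.5167 pos [0.5605 0.1247 0.0572] rpydeg [179.97   0.3   82.36] F [ -0.4  -10.84  13.42] Ffix [  1.02 -10.8   13.42] M [-2.33  0.42  0.06] w 0.04533420103276618
fixture coords tcp [[0.002  0.0079 0.0572]] yaw err -0.144466896841692 q [-0.0122  0.6137 -0.4313  1.8571  0.3676  0.7518 -0.7802]
togo tool [-0.0389 -0.0018 -0.1866]
```

View pics/w4.png

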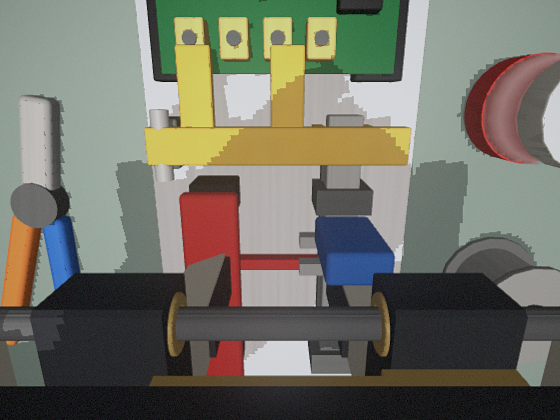

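The bolt tip is through the keeper, visible beyond the bar at (345,120), and the finger follows the lug. About 7 mm remain, so I'll go gently to the stop.

>>> move_arm(
  series=[
    {"gripper": 0.51,"dp": [0.0015,0,0],"twist": 0},
    {"gripper": 0.51,"dp": [0.0015,0,0],"twist": 0},
    {"gripper": 0.51,"dp": [0.0015,0,0],"twist": 0},
    {"gripper": 0.51,"dp": [0.001,0,0],"twist": 0},
    {"gripper": 0.51,"dp": [0.001,0,0],"twist": 0},
  ],
)

```text
t: 7.98
tool_pos: [0.5613, 0.1309, 0.0571]
tool_rot: [3.141, 0.006, 1.437]
ft_force: [-1.2, -11.0, 14.1]
gripper_width: 0.0447
```

```bash
python3 st.py
```

```text
t 7.9833 pos [0.5613 0.1309 0.0571] rpydeg [179.98   0.32  82.34] F [ -1.2  -11.02  14.08] Ffix [  0.25 -11.08  14.08] M [-2.39  0.39  0.19] w 0.044721451248120554
fixture coords tcp [[0.002  0.014  0.0571]] yaw err -0.15581598978342015 q [-0.0233  0.6164 -0.4306  1.8515  0.3674  0.755  -0.7894]
togo tool [-0.0451 -0.0018 -0.1866]
```

>>> move_arm(
  series=[
    {"gripper": 0.51,"dp": [0.001,0,0],"twist": 0},
    {"gripper": 0.51,"dp": [0.001,0,0],"twist": 0},
    {"gripper": 0.51,"dp": [0.001,0,0],"twist": 0},
    {"gripper": 0.51,"dp": [0,0,0],"twist": 0},
  ],
)

```text
t: 8.32
tool_pos: [0.5614, 0.1317, 0.0571]
tool_rot: [-3.141, 0.009, 1.435]
ft_force: [-3.8, -17.3, 18.2]
gripper_width: 0.0444
```

```bash
python3 st.py
```

```text
t 8.3167 pos [0.5614 0.1317 0.0571] rpydeg [-179.98    0.49   82.25] F [ -3.83 -17.34  18.24] Ffix [ -1.53 -17.69  18.24] M [-3.53  0.7   0.08] w 0.04442392929138008
fixture coords tcp [[0.002  0.0149 0.0571]] yaw err -0.2527228498665437 q [-0.0277  0.6172 -0.4285  1.8494  0.3682  0.7583 -0.7938]
togo tool [-0.0465 -0.0019 -0.1865]
```

The force has risen sharply with no further travel (TCP y = 14.9 mm, against 15.5 predicted), so the bolt is on its stop. One more firm millimetre, then I'll let the catch up with light push kept on the lug.

>>> move_arm(
  series=[
    {"gripper": 0.51,"dp": [0.001,0,0],"twist": 0},
    {"gripper": 0.51,"dp": [0,0,0],"twist": 0},
  ],
)

```text
t: 8.48
tool_pos: [0.5615, 0.1318, 0.0571]
tool_rot: [-3.141, 0.01, 1.435]
ft_force: [-4.5, -18.8, 21.8]
gripper_width: 0.0447
```

```bash
python3 st.py
```

```text
t 8.4833 pos [0.5615 0.1318 0.0571] rpydeg [-179.97    0.56   82.2 ] F [ -4.52 -18.82  21.76] Ffix [ -2.03 -19.25  21.76] M [-3.91  0.77 -0.07] w 0.044720689632278654
fixture coords tcp [[0.002  0.015  0.0571]] yaw err -0.29524861466576624 q [-0.029   0.6173 -0.4276  1.8487  0.3685  0.7594 -0.7953]
togo tool [-0.0468 -0.0019 -0.1865]
```

>>> move_arm(
  series=[
    {"gripper": 0.51,"dp": [-0.002,0,-0.001],"twist": 0},
    {"gripper": 0.51,"dp": [-0.001,0,-0.002],"twist": 0},
    {"gripper": 0.51,"dp": [0,0,-0.003],"twist": 0},
    {"gripper": 0.51,"dp": [0,0,-0.003],"twist": 0},
    {"gripper": 0.51,"dp": [0,0,-0.003],"twist": 0},
    {"gripper": 0.51,"dp": [0,0,-0.003],"twist": 0},
    {"gripper": 0.51,"dp": [0,0,0],"twist": 0},
  ],
)

```text
t: 9.07
tool_pos: [0.5599, 0.132, 0.0707]
tool_rot: [-3.139, 0.006, 1.437]
ft_force: [-2.6, -8.3, 2.4]
gripper_width: 0.0451
```

```bash
python3 st.py
```

```text
t 9.0667 pos [0.5599 0.132  0.0707] rpydeg [-179.83    0.33   82.33] F [-2.65 -8.25  2.43] Ffix [-1.55 -8.53  2.43] M [-1.72  0.37 -0.24] w 0.04513107431098669
fixture coords tcp [[0.0004 0.015  0.0707]] yaw err -0.16713933371148926 q [-0.0172  0.5986 -0.4411  1.8423  0.3527  0.784  -0.7792]
togo tool [-0.046  -0.0008 -0.1731]
```

>>> move_arm(
  series=[
    {"gripper": 0.51,"dp": [-0.003,0,0],"twist": 0},
    {"gripper": 0.51,"dp": [-0.003,0,0],"twist": 0},
    {"gripper": 0.51,"dp": [-0.004,0,0],"twist": 0},
    {"gripper": 0.51,"dp": [-0.004,0,-0.002],"twist": 0},
    {"gripper": 0.51,"dp": [0,0,-0.005],"twist": 0},
  ],
)

```text
t: 9.48
tool_pos: [0.5587, 0.121, 0.0784]
tool_rot: [-3.14, 0.001, 1.439]
ft_force: [-0.1, -0.4, 0.8]
gripper_width: 0.0449
```

```bash
python3 st.py; python3 - <<'E'
from plant import imaging
import cv2
cv2.imwrite('pics/w5.png',imaging.capture('wrist')[:,:,::-1])
E
```

```text
t 9.4833 pos [0.5587 0.121  0.0784] rpydeg [-179.93    0.07   82.46] F [-0.05 -0.44  0.82] Ffix [ 0.01 -0.44  0.82] M [ 0.01 -0.08 -0.03] w 0.044926101066978724
fixture coords tcp [[0.0007 0.0039 0.0784]] yaw err -0.037274315442758166 q [ 0.0105  0.5832 -0.4498  1.8483  0.3447  0.7892 -0.7522]
togo tool [-0.0341 -0.0009 -0.1656]
```

View pics/w5.png

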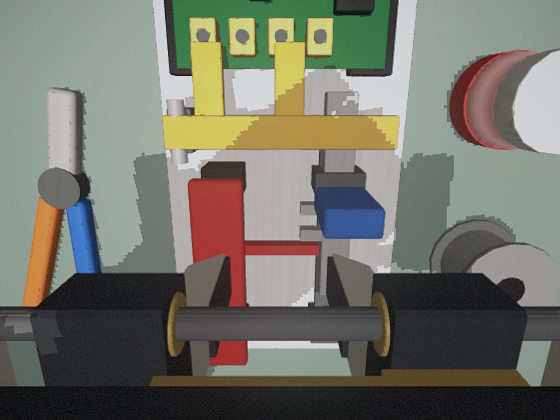

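Contact-free and clear of the lug. Rising, then measuring the result.

>>> move_arm(
  series=[
    {"gripper": 0.51,"dp": [-0.002,0,-0.008],"twist": 0},
    {"gripper": 0.51,"dp": [-0.002,0,-0.012],"twist": 0},
    {"gripper": 0.51,"dp": [-0.003,0,-0.018],"twist": 0},
    {"gripper": 0.51,"dp": [-0.005,0,-0.025],"twist": 0},
    {"gripper": 0.51,"dp": [-0.005,0,-0.025],"twist": 0},
    {"gripper": 0.51,"dp": [-0.005,0,-0.025],"twist": 0},
    {"gripper": 0.51,"dp": [-0.005,0,-0.025],"twist": 0},
    {"gripper": 0.51,"dp": [-0.002,0,-0.012],"twist": 0},
    {"gripper": 0.51,"dp": [0,0,-0.005],"twist": 0},
    {"gripper": 0.51,"dp": [0,0,0],"twist": 0},
  ],
)

```text
t: 10.37
tool_pos: [0.5559, 0.0938, 0.2351]
tool_rot: [3.139, -0.001, 1.44]
ft_force: [-0.0, 0.5, -0.3]
gripper_width: 0.0451
```

```bash
python3 st.py; python3 - <<'E'
from plant import imaging
from h import *
np.set_printoptions(suppress=True,precision=4)
c=imaging.get_calibration('wrist'); im=imaging.capture('wrist'); cv2.imwrite('pics/w6.png',im[:,:,::-1])
s=imaging.capture('scene'); cv2.imwrite('pics/s6.png',s[:,:,::-1])
t=imaging.capture('top'); cv2.imwrite('pics/t6.png',t[:,:,::-1])
roi=(180,60,360,270)
try:
    m=mask(im,'red',(190,60,290,270)); m=cv2.morphologyEx(m,cv2.MORPH_OPEN,np.ones((15,15),np.uint8)); vv=np.where(m.any(1))[0]; print('pad rows',vv.min(),vv.max())
    v=int(vv.mean()); 
    for q in (vv.min()+8,v,vv.max()-8):
        u=np.where(m[q])[0]; w=tofx(cast(c,[[u.min()-.5,q],[u.max()+.5,q]],.05)); print('pad width@50',w[1,0]-w[0,0],w[:,0])
    for z in(.04,.045,.05): w=tofx(cast(c,[[245,vv.min()-.5],[245,vv.max()+.5]],z)); print(z,'len',w[0,1]-w[1,1],w[:,1])
    b=mask(im,'blue',(285,60,345,200)); vb=np.argwhere(b); print('blue',vb.min(0),vb.max(0)); print('lug bottom edge y@72',tofx(cast(c,[[ (vb.min(0)[1]+vb.max(0)[1])/2,vb.max(0)[0]+.5]],.072)))
except Exception as e: print(e)
E
```

```text
t 10.3667 pos [0.5559 0.0938 0.2351] rpydeg [179.87  -0.04  82.5 ] F [-0.04  0.49 -0.28] Ffix [-0.1   0.48 -0.28] M [-0.05 -0.06 -0.01] w 0.045050495309486245
fixture coords tcp [[ 0.0015 -0.0234  0.2351]] yaw err 0.002790918885608562 q [ 0.1187  0.3955 -0.5181  1.7059  0.2168  1.0952 -0.5966]
togo tool [-0.0066 -0.0015 -0.0089]
pad rows 110 224
pad width@50 0.024678275209899 [-0.0409 -0.0162]
pad width@50 0.025644964403399043 [-0.0417 -0.016 ]
pad width@50 0.024849752385013472 [-0.0416 -0.0167]
0.04 len 0.1060001883327686 [ 0.046 -0.06 ]
0.045 len 0.10442023773046868 [ 0.0461 -0.0583]
0.05 len 0.10284028712816877 [ 0.0463 -0.0566]
blue [118 299] [137 332]
lug bottom edge y@72 [[0.0323 0.0252 0.072 ]]
```

View pics/w6.png

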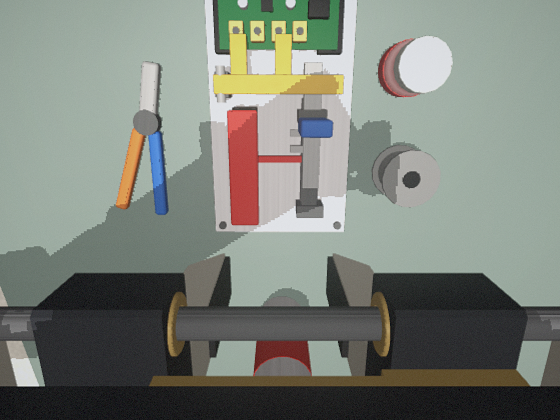

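View pics/s6.png

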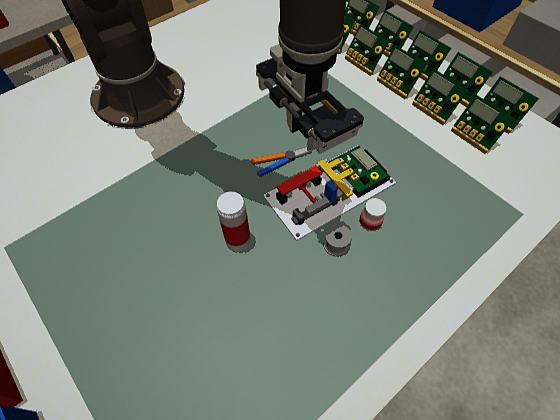

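The lug's push face has moved from y = -6.8 to 25.2 mm, which is 32.0 mm, so the bolt is fully home. I'll check that the pad is back up and the bystanders are unmoved by comparing the fixed views before and after.

```bash
python3 - <<'E'
from h import *
from plant import imaging
a=cv2.imread('pics/scene0.png')[:,:,::-1].copy();b=cv2.imread('pics/s6.png')[:,:,::-1].copy()
for I in(a,b):
    m=mask(I,'red',(268,155,325,205)); v=np.argwhere(m); print('red bbox',v.min(0),v.max(0),m.sum(),[ (np.where(m[:,u])[0].min()) for u in (280,290,300,310)])
c=imaging.get_calibration('scene'); print('10mm drop px',proj(c,fx([[-.031,-.006,.05],[-.031,-.006,.04]])).tolist())
for n,(x0,y0,x1,y1) in dict(can=(212,185,255,255),reel=(318,220,355,260),jar=(355,195,390,232),pliers=(245,140,290,182)).items():
    d=np.abs(a[y0:y1,x0:x1].astype(int)-b[y0:y1,x0:x1]).max(2); print(n,'changed px',(d>60).sum())
Z=np.hstack([cv2.resize(I[140:245,250:355],None,fx=3.8,fy=3.8,interpolation=cv2.INTER_CUBIC) for I in(a,b)]); cv2.imwrite('pics/cmp.png',Z[:,:,::-1])
E
```

```text
red bbox [166 277] [199 321] 546 [np.int64(184), np.int64(179), np.int64(174), np.int64(168)]
red bbox [166 277] [202 321] 573 [np.int64(184), np.int64(179), np.int64(174), np.int64(168)]
10mm drop px [[298.5607433797036, 178.90783700658582], [298.40295590069695, 181.64607055819351]]
can changed px 0
reel changed px 5
jar changed px 0
pliers changed px 30
```

View pics/cmp.png

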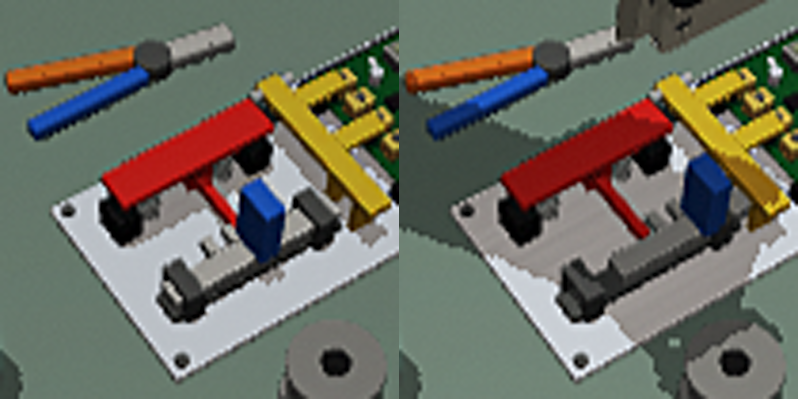

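The pad's top edge is on the same pixels as before (a 10 mm drop would shift it 2.7 px), so the catch is fully up. The pliers pixels that changed are shadow. Handing in.

```bash
python3 -c "
from plant import env
print(env.job_done())"
```

```text
the job is handed in; nothing more can be done
None
```

The bolt is fully home through the keeper, the catch has sprung back up over it, and I handed the job in at about 10.5 s. I pressed the red catch onto its stop with one fingertip. Keeping it there with 12–22 N, I pushed the blue lug with the other fingertip until the bolt hit its stop. Then I let the catch rise, backed off and lifted clear.

- **Bolt:** the lug face went from y = -6.8 to 25.2 mm, which is 32.0 mm. The push force rose sharply at the stop.
- **Catch:** the pad's top edge is on the same pixels as at the start, where a 10 mm drop would shift it 2.7 px. I did not test the lock by pushing the bolt back.
- **Surroundings:** the spray can and jar show no change in the scene view. The few changed pixels at the reel and pliers look like arm shadow. The wrist force read about zero at the end, so the robot is touching nothing.

**Disagreements and snags:**
- The top and wrist cameras differed by about 1.7 mm in x, within calibration error.
- The lug's centre, not its push face, turned out to be at y = 0.
- The descent drifted 5 mm back and I corrected it.
- My first slide stuck on pad friction (32 N down, 20 N sideways), so I eased the pressure before going on. The catch stayed on its stop.

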